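Put the cutting wheels away in the dryer

ROBOT

A 7-joint arm with a two-finger parallel gripper is mounted at the origin on the work surface. World frame = base frame: x ahead of the robot, y to its left, z up, the work surface at z = 0. Lengths are in m, angles in degrees, forces in N, time in s.
With the tool pointing down it reaches from about 0.425 to 0.825 m from the base axis. Payload 3.6 kg.
Tool frame: the origin (TCP) lies at the very end of the fingers, on their centre line; the grasp point (between the pads) lies 19 mm behind it; z points along the fingers, y is the line along which they close (so a half turn about z gives the same grasp; the last joint's range is limited). The gripper opens to 93 mm and grips with 3 to 60 N. Pads are 15 mm wide; open, the fingers measure 128 mm over their backs; the gripper's body (75 mm by 188 mm) begins 65 mm behind the grasp point.
Start: joints at [-77.263, 35.231, -0.722, 81.555, 0.464, 63.22, -2.315], TCP at [0.16, 0.63, 0.219] pointing down, gripper open.
Joint ranges: [-178.69, 178.69], [-17.37, 117.87], [-77.05, 75.6], [15.02, 138.74], [-78.02, 258.01], [0.78, 113.62], [-162.83, 162.83]. Speed limits (degrees/s): [159.86, 159.86, 180, 180, 180, 180, 180].

INTERFACE

Orientations are given as [roll, pitch, yaw] about the fixed x, y, z axes, in that order (R = Rz(yaw) Ry(pitch) Rx(roll)).
In Python, from rig import bot gives the robot as it stands. The module is installed in compiled form; this text tells all that it offers.
- The arm moves only by the tool move_arm, never from a script. Its argument "moves" is one flat list of numbers, 7 for each row, row after row: the shift along the world's x, y, z in mm, then the turn, a rotation vector about the world's x, y, z in rad, then the opening, from 0 (shut) to 1 (fully open). A call has 1 to 5 rows; each row is the pose to reach, as a shift and turn from the pose commanded when the call began; what a row does not reach only later rows make up. A row lasts 1/10 s, in which the tool goes at most 50 mm and 8.59 degrees, less where a joint would pass 70% of its speed; a pose out of reach is approached as far as the arm can. A call with a gripper value outside its range is refused whole. The fingers move at their own pace and stop on an object; "grip_force" is the grip in N (left out, the last holds). Time passes only in rows, so rows that repeat a pose let the fingers close. It gives the time, the measured TCP pose, the force, the opening and the grip force at its end, in the units of the state.
- bot.get_state(): the state, without advancing time (a new reading comes with each control period).
- bot.capture(name): name is "side" or "top"; returns a dict with "image" (400x640x3 uint8, red, green, blue), "range_z" (400x640 float32, m along the optical axis (not along the pixel's ray), 0 where there is no reading), "fx", "fy", "cx", "cy" (pixels), "R" (3x3) and "t" (3): a world point X has camera coordinates R X + t. Camera axes: x right, y down, z forward; pixel columns grow to the right and rows downward; lengths in m; the calibration is good to about 2 mm. A picture is of the moment at which its call begins.
- bot.job_done(): hands the job in; it is judged then, once.
Trained networks look in a picture, given as the dict that the camera call returned (one of the last four; its "shot" number tells which), for a name from the list of things; names that differ only in an ending like _2 or _b are one class to them, and where a whole thing is asked for, a point or a joint stands for the part that bears it (a point fixed in the world has none). Each returns a list of dicts, best first, with "p" (0 to 1); they miss things now and then, are a little off and sometimes report something else, mostly with a low value. They report only what shows in the picture. A call takes as long as a camera call.
- bot.spot_in(picture, thing): "centre" ([row, column] in pixels, amid what is visible of it).
- bot.silhouettes(picture, thing): "pixels" (400x640 bool, what is visible of it) and "centre" ([row, column] in pixels, amid what is visible of it).
- bot.place_of(picture, thing): "centre" ([row, column] in pixels: a listed point, or the origin of a listed thing).
The state is a dict: "clock": time; "qpos": joint angles; "joint_vel": joint speeds; "tau": joint torques, N m; "ee_pos": TCP position; "ee_rot": TCP orientation; "force": force on the tool from outside, world axes, zero at the start; "ft_torque": the same for the moment, N m; "opening": finger opening in m; "gripper_force": force on a finger pad.
Only numpy, scipy, OpenCV 4.12 (cv2) and the standard library are available. Lean on these libraries where they do the work, as an engineer would, in place of code of your own. Each camera call takes 0.05 s, during which the arm holds its last target. There are 200 camera calls.

TASK

Put the glass-cutting wheels that lie on the bench into the wheel dryer: pull its drop-down door fully open, draw the carriage all the way out, and thread the wheels (two to four of them) hub up onto the carriage's post, the largest first and each smaller one on top, every one fully home. Then push the carriage right back in under the roof and push the door up shut. Do not move the carriage with the door up, and leave the bowl and the tumbler where they stand.

Things in the scene. Friction and masses are not known exactly. Their poses are not given: they have to be found in the camera images.
- dryer: the wheel dryer, a fixed grey box 165 mm deep, 180 wide, 156 high (blower at the rear of the roof: 200). Origin on the table below the middle of its front (the door's plane); x points into the box, y left, z up. Inside 160 mm wide. The clear roof starts 45 mm behind the front, underside 150 mm above the table; ahead of it the box is open above
- door (a joint): angle of the drop-down front door, hinged along its bottom edge: 0 shut (upright), 1.57 fully open (level, its top towards the robot, -x of the dryer). A stiff hinge: it stays where it is left. Starts between shut and 0.3 rad ajar
- hinge (a point): middle of the door's hinge line, 40 mm above the table; the line runs along the dryer's y
- door_bar (a point): middle of the door's grab bar: a round steel bar of 12 mm diameter and 100 mm length along the dryer's y, 155 mm from the hinge in the plane of the door and 34 mm clear beyond the door's top edge; can be pinched from above, shut or open. Door panel 10 mm thick, 170 mm wide
- carriage (a joint): how far the carriage is drawn out of the box (m): 0 fully in, 0.14 fully out over the open door. Stiff slide: stays where it is left
- carriage_grip (a point): grip point on the carriage's handle, an upright black tab 14 mm (dryer x) by 16 mm (dryer y), at the carriage's front, 80 mm ahead (-x of the dryer) of the post; the tab's top is 13 mm above this point, which is 112 mm above the table
- post_foot (a point): foot of the upright steel post on the carriage, on its axis at the plate on which the lowest wheel rests, 60 mm above the table; z up along the post. The post is 14 mm in diameter, 72 mm tall with a 6 mm tapered tip
- post_tip (a point): top of the same post
- wheel1: cutting wheel: grey stone disc 100 mm in diameter and 8 mm thick with a round aluminium hub of 34 mm diameter standing 11 mm above the disc (19 mm high in all), bore 19 mm right through. Lies flat, hub up. Origin at the centre of its underside, z up through the hub. May be absent
- wheel2: cutting wheel: grey stone disc 84 mm in diameter and 8 mm thick with a round aluminium hub of 34 mm diameter standing 11 mm above the disc (19 mm high in all), bore 19 mm right through. Lies flat, hub up. Origin at the centre of its underside, z up through the hub. May be absent
- wheel3: cutting wheel: grey stone disc 68 mm in diameter and 8 mm thick with a round aluminium hub of 34 mm diameter standing 11 mm above the disc (19 mm high in all), bore 19 mm right through. Lies flat, hub up. Origin at the centre of its underside, z up through the hub. May be absent
- wheel4: cutting wheel: grey stone disc 52 mm in diameter and 8 mm thick with a round aluminium hub of 34 mm diameter standing 11 mm above the disc (19 mm high in all), bore 19 mm right through. Lies flat, hub up. Origin at the centre of its underside, z up through the hub. May be absent
- bowl: pink cut-glass bowl, 110 mm wide and 60 high, a bystander; origin at the centre of its underside
- tumbler: blue glass tumbler, 76 mm wide and 90 high, a bystander; origin at the centre of its underside

How it is judged (in metres and radians):
On the way, in this order (a step that is already met when the one before it is completed fails the run):
1. the door is pulled down open (at least 1.4 rad) (value of joint door above 1.4 rad), for 0.2 s.
2. the carriage is drawn out to its stop (at least 0.132 m) over the open door (value of joint carriage above 0.132 m and value of joint door above 1.4 rad), for 0.2 s.
3. carriage still out (0.12 m or more), wheels released: every wheel present is on the post, hub up, largest lowest, in order of size, level, fully home without gaps (within 3 mm) (value of joint carriage above 0.12 m and horizontal distance between each of wheel1, wheel2, wheel3, wheel4 and post_foot below 0.004 m and angle between each of wheel1, wheel2, wheel3, wheel4's own z axis and vertical below 0.07 rad and z of wheel1 in the frame of post_foot below 0.003 m and (z of wheel2 in the frame of post_foot below 0.003 m or z of wheel2 in the frame of wheel1 below 0.022 m) and z of each of wheel2, wheel3, wheel4 in the frame of wheel1 above 0.012 m and (z of wheel3 in the frame of post_foot below 0.003 m or z of wheel3 in the frame of wheel1 below 0.022 m or z of wheel3 in the frame of wheel2 below 0.022 m) and z of each of wheel3, wheel4 in the frame of wheel2 above 0.012 m and (z of wheel4 in the frame of post_foot below 0.003 m or z of wheel4 in the frame of wheel1 below 0.022 m or z of wheel4 in the frame of wheel2 below 0.022 m or z of wheel4 in the frame of wheel3 below 0.022 m) and z of wheel4 in the frame of wheel3 above 0.012 m and contact force between each of wheel1, wheel2, wheel3, wheel4 and the fingers below 0.2 N), for 0.3 s.
4. the carriage with the wheels is pushed back in to its stop (within 6 mm), the door still open (value of joint carriage below 0.006 m and value of joint door above 1 rad), for 0.2 s.
5. the door is pushed up shut (within 0.05 rad) (value of joint door below 0.05 rad), for 0.2 s.
At the end, for the whole second after the job is handed in: Door shut (within 0.05 rad), carriage fully in (within 6 mm), all at rest; every wheel present is on the post, hub up, largest lowest, in order of size, level, fully home without gaps (within 3 mm of the plate or the wheel below, 4 mm of the axis) (horizontal distance between each of wheel1, wheel2, wheel3, wheel4 and post_foot below 0.004 m and angle between each of wheel1, wheel2, wheel3, wheel4's own z axis and vertical below 0.07 rad and z of wheel1 in the frame of post_foot below 0.003 m and (z of wheel2 in the frame of post_foot below 0.003 m or z of wheel2 in the frame of wheel1 below 0.022 m) and z of each of wheel2, wheel3, wheel4 in the frame of wheel1 above 0.012 m and (z of wheel3 in the frame of post_foot below 0.003 m or z of wheel3 in the frame of wheel1 below 0.022 m or z of wheel3 in the frame of wheel2 below 0.022 m) and z of each of wheel3, wheel4 in the frame of wheel2 above 0.012 m and (z of wheel4 in the frame of post_foot below 0.003 m or z of wheel4 in the frame of wheel1 below 0.022 m or z of wheel4 in the frame of wheel2 below 0.022 m or z of wheel4 in the frame of wheel3 below 0.022 m) and z of wheel4 in the frame of wheel3 above 0.012 m and value of joint carriage below 0.006 m and value of joint door below 0.05 rad and linear speed of each of wheel1, wheel2, wheel3, wheel4 below 0.02 m/s); the robot touches nothing.
It fails at once if the carriage is drawn out more than 30 mm while the door stands higher than 1 rad (value of joint carriage above 0.03 m and value of joint door below 1 rad).
It fails at once if the glass bowl or the tumbler is shifted by more than 20 mm or tipped by more than 0.3 rad (distance of any of bowl, tumbler from where it was at the start of the episode above 0.02 m or angle between any of bowl, tumbler's own z axis and vertical above 0.3 rad).
Of wheel1, wheel2, wheel3, wheel4 only 2 to 4 are there at a start; the rules pass over those that are not, and their reading is None.
At some moment in a run one of wheel1, wheel2, wheel3, wheel4 may be knocked a few centimetres aside while the robot is not near it.
Once in a run the grip may slacken for a moment while it holds something.
It also fails if it takes over 210 s, if anything falls off the work surface, if the arm or the gripper's body presses on something with over 40 N, if the wrist force passes 120 N, or if a joint passes its speed limit or range.

## Working session

There is one attempt and no reset: what is moved stays moved. The work goes in short steps, Python scripts to look and compute and a tool call to move; the robot and the scene stay as the last step left them, time stands still between calls to the robot, and variables do not carry over. Pictures are saved under pics/ and viewed, at most 14 in all, crops included, and the job is handed in when it is done.

Besides the shell and the picture viewer there is one more tool, called after ">>>" as a command line: name --argument value ..., lists and objects as JSON in quotes. move_arm: Moves the arm, as the interface text tells. Its arguments: {"type":"object","properties":{"moves":{"type":"array","items":{"type":"number"}},"grip_force":{"type":"number"}},"required":["moves"]}

```bash
mkdir -p pics; cat > h.py <<'E'
import numpy as np, cv2
from rig import bot
def save(c,n): cv2.imwrite('pics/'+n,cv2.cvtColor(c['image'],cv2.COLOR_RGB2BGR))
def ray(c,rc):
    d=np.array([(rc[1]-c['cx'])/c['fx'],(rc[0]-c['cy'])/c['fy'],1.0])
    R=np.array(c['R']);return -R.T@np.array(c['t']),R.T@d
def at_z(c,rc,z):
    o,d=ray(c,rc);return o+d*(z-o[2])/d[2]
def tri(c1,p1,c2,p2):
    o1,d1=ray(c1,p1);o2,d2=ray(c2,p2)
    s=np.linalg.lstsq(np.stack([d1,-d2],1),o2-o1,rcond=None)[0]
    a,b=o1+s[0]*d1,o2+s[1]*d2
    return (a+b)/2,np.linalg.norm(a-b)
def cloud(c):
    v,u=np.mgrid[0:400,0:640];z=c['range_z'].astype(float)
    P=np.stack([(u-c['cx'])/c['fx']*z,(v-c['cy'])/c['fy']*z,z],-1)
    P=(P-np.array(c['t']))@np.array(c['R']);P[z==0]=np.nan
    return P
E
python3 - <<'E'
from h import *
np.set_printoptions(precision=4,suppress=True)
s=bot.get_state();print(s)
cs={n:bot.capture(n) for n in('side','top')}
for n,c in cs.items(): save(c,n+'0.png');print(n,-np.array(c['R']).T@c['t'],np.array(c['R'])[2])
for t in ['door_bar','hinge','carriage_grip','post_foot','post_tip','wheel1','wheel2','wheel3','wheel4','bowl','tumbler','dryer']:
    r={n:bot.place_of(c,t) for n,c in cs.items()}
    print(t,{n:[(np.round(x['centre'],1),round(x['p'],2)) for x in v[:2]] for n,v in r.items()})
    if r['side'] and r['top']: print('   ',*tri(cs['side'],r['side'][0]['centre'],cs['top'],r['top'][0]['centre']))
E
```

```text
{'clock': 0.0, 'qpos': array([-77.2646,  35.291 ,  -0.724 ,  81.6397,   0.4651,  63.2201,
        -2.3166]), 'joint_vel': array([-0.0315,  0.016 , -0.0077, -0.0843,  0.0428, -0.0705, -0.037 ]), 'tau': array([ -0.0002, -45.8942,   0.2089, -16.5742,  -0.0611,   0.0204,
         0.0002]), 'ee_pos': array([0.1598, 0.6292, 0.2175]), 'ee_rot': array([-179.8521,    0.0024,  165.7496]), 'force': array([-1.0239,  0.096 ,  0.3923]), 'ft_torque': array([ 0.0276, -0.0195, -0.0277]), 'gripper_force': 0.0, 'opening': 0.0924198535455654}
side [-0.2676 -0.7894  0.7911] [ 0.6368  0.6012 -0.4827]
top [0.3384 0.0346 1.2786] [ 0.1897  0.0013 -0.9818]
door_bar {'side': [(array([178.3, 319.4]), 0.93), (array([307.2, 474.5]), 0.32)], 'top': [(array([176.8, 321.8]), 0.75)]}
    [0.6187 0.0369 0.1873] 0.012758481557154111
hinge {'side': [(array([222.5, 324.6]), 0.71)], 'top': [(array([179.4, 327.4]), 0.74)]}
    [0.6399 0.0242 0.0458] 0.0024914584723846928
carriage_grip {'side': [], 'top': [(array([166.6, 328.5]), 0.83)]}
post_foot {'side': [(array([206.8, 349.1]), 0.54)], 'top': [(array([149.6, 326.1]), 0.7
[... 787 characters left out ...]
{'side': [(array([211.1, 235.5]), 0.87), (array([319.7, 347.2]), 0.82)], 'top': [(array([215.4, 244.8]), 0.87), (array([254. , 409.2]), 0.83)]}
    [0.524 0.291 0.023] 0.008020449839746749
bowl {'side': [(array([187. , 223.3]), 0.83), (array([234.1, 319.8]), 0.51)], 'top': [(array([187.1, 191.1]), 0.68)]}
    [ 0.6222  0.4831 -0.0007] 0.008989964386048146
tumbler {'side': [(array([310.1, 471. ]), 0.92)], 'top': [(array([183.5, 461.4]), 0.62), (array([152.1, 326.5]), 0.19)]}
    [ 0.6451 -0.4345 -0.0019] 0.0008799101491906926
dryer {'side': [(array([237. , 318.3]), 0.83), (array([309.9, 470.9]), 0.65)], 'top': [(array([181.9, 325.3]), 0.76)]}
    [ 0.6375  0.0357 -0.0054] 0.017660082186083077
```

View pictures.

View pics/side0.png

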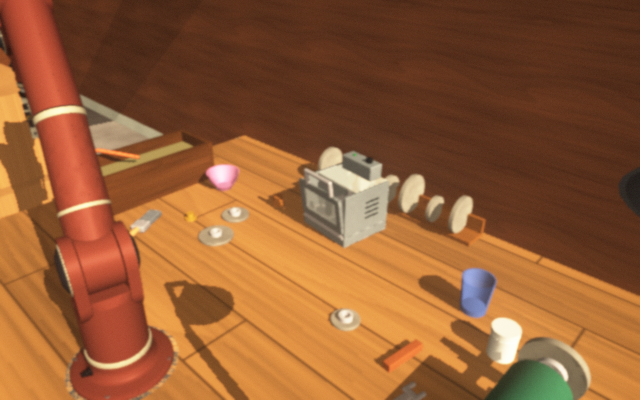

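View pics/top0.png

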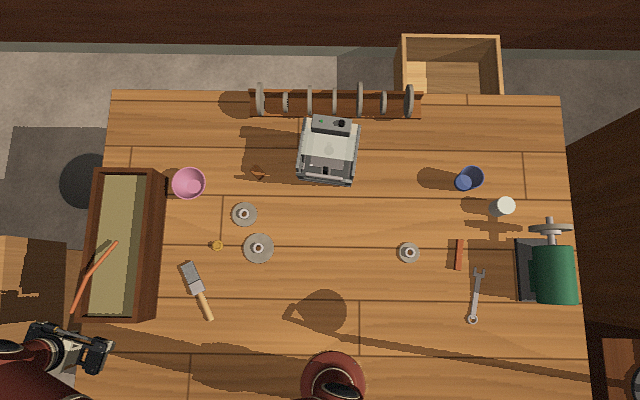

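Side view: dryer at about (200,345), three wheels at (214,236), (236,215) and (319,346), bowl at (177,223), tumbler at (292,478). Top view: wheels at (214,244), (247,259) and (252,409); dryer at (150,328), slightly turned, door slightly ajar.

```bash
python3 - <<'E'
from h import *
np.set_printoptions(precision=4,suppress=True)
a=bot.capture('top');b=bot.capture('side');A=cloud(a);B=cloud(b);print(a['fx'],b['fx'])
for n,c,C in(('top',a,A),('side',b,B)):
    for s in bot.silhouettes(c,'wheel1'):
        if s['p']<.4: continue
        P=C[s['pixels']];P=P[~np.isnan(P[:,0])]
        z=P[:,2]; D=P[z<.014]; H=P[z>.014]
        (cx,cy),r=cv2.minEnclosingCircle(P[:,:2].astype(np.float32)) if len(P) else ((0,0),0)
        m=s['pixels'].astype(np.uint8); el=cv2.fitEllipse(np.argwhere(cv2.morphologyEx(m,cv2.MORPH_GRADIENT,np.ones((3,3))))[:,::-1].astype(np.float32))
        print(n,round(s['p'],2),s['centre'],m.sum(),'circ',cx,cy,2*r,'z',np.nanpercentile(z,[5,50,95,100]),'hub',H[:,:2].mean(0),len(H),'ell@z8',at_z(c,el[0][::-1],.008),el[1])
# dryer cloud
for n,C in(('top',A),('side',B)):
    m=(C[...,0]>.55)&(C[...,0]<.95)&(abs(C[...,1]-.03)<.16)&(C[...,2]>.03)
    P=C[m]
    for lo,hi in((.145,.165),(.165,.21)):
        q=P[(P[:,2]>lo)&(P[:,2]<hi)]
        if len(q)>20: print(n,lo,len(q),q.min(0),q.max(0),np.median(q,0),cv2.minAreaRect(q[:,:2].astype(np.float32)))
bar=bot.silhouettes(a,'door_bar');print([(x['p'],x['centre'],x['pixels'].sum()) for x in bar])
im=cv2.resize(cv2.cvtColor(a['image'],cv2.COLOR_RGB2BGR)[105:200,280:380],None,fx=6,fy=6,interpolation=cv2.INTER_CUBIC);cv2.imwrite('pics/c1.png',im)
im=cv2.resize(cv2.cvtColor(b['image'],cv2.COLOR_RGB2BGR)[145:250,290:400],None,fx=5.5,fy=5.5,interpolation=cv2.INTER_CUBIC);cv2.imwrite('pics/c2.png',im)
E
```

```text
385.47961409501465 502.8712583200351
top 0.86 [251.7, 411.6] 356 circ 0.41177552938461304 -0.24778184294700623 0.07245282083749771 z [0.0001 0.0089 0.0206 0.0245] hub [ 0.4099 -0.2466] 67 ell@z8 [ 0.4101 -0.247   0.008 ] (21.21923065185547, 22.006633758544922)
top 0.73 [214.6, 242.4] 463 circ 0.5280326008796692 0.29976770281791687 0.0873056948184967 z [0.0041 0.0092 0.0203 0.025 ] hub [0.5277 0.2974] 64 ell@z8 [0.5271 0.2993 0.008 ] (23.50486946105957, 26.26123046875)
top 0.67 [243.2, 255.0] 694 circ 0.41846397519111633 0.2458992898464203 0.10005247592926025 z [0.0043 0.0088 0.0189 0.0251] hub [0.4161 0.2456] 69 ell@z8 [0.4179 0.2461 0.008 ] (29.557451248168945, 30.772790908813477)
top 0.66 [166.4, 324.8] 404 circ 0.6788278818130493 0.028901299461722374 0.11925901472568512 z [0.0567 0.0612 0.1245 0.1974] hub [0.687  0.0272] 404 ell@z8 [0.7031 0.027  0.008 ] (17.644886016845703, 34.229164123535156)
side 0.82 [213.1, 234.4] 343 circ 0.529393196105957 0.29739391803741455 0.08833792060613632 z [0.0042 0.01   0.0206 0.0248] hub [0.5307 0.2946] 62 ell@z8 [0.5287 0.2942 0.008 ] (16.08820724
[... 624 characters left out ...]
 0.1886962205171585), 82.4289779663086)
top 0.165 856 [ 0.6024 -0.0462  0.1653] [0.8039 0.0905 0.2099] [0.762  0.0222 0.2001] ((0.7039214968681335, 0.0254632830619812), (0.11966429650783539, 0.19224224984645844), 82.25183868408203)
side 0.145 1471 [ 0.6078 -0.079   0.1451] [0.7981 0.1217 0.1649] [ 0.712  -0.0018  0.1569] ((0.710604190826416, 0.022472769021987915), (0.1845865100622177, 0.19029410183429718), 82.90328979492188)
side 0.165 904 [ 0.6051 -0.0491  0.1651] [0.8056 0.0927 0.21  ] [0.7594 0.0059 0.1936] ((0.7068504095077515, 0.0213841050863266), (0.12329238653182983, 0.19583478569984436), 83.37307739257812)
[(0.86, [177.4, 321.5], np.int64(396)), (0.71, [251.9, 412.3], np.int64(304))]
```

View pics/c1.png

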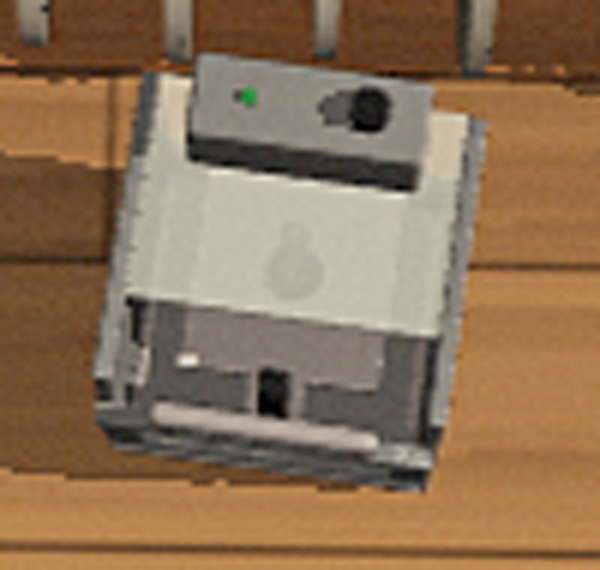

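View pics/c2.png

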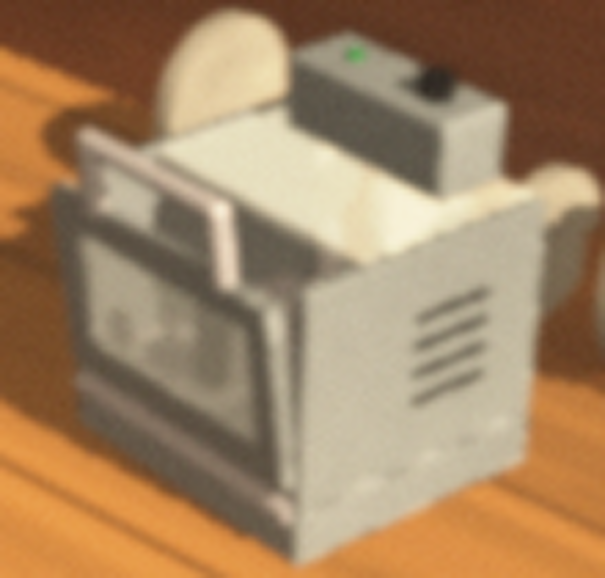

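Top crop: grab bar from (158,410) to (378,440), black tab at (272,393). Side crop: door slightly ajar, bar above it. Next I fit the dryer frame and the bar line.

```bash
cat > dry.py <<'E'
from h import *
from scipy.optimize import least_squares
np.set_printoptions(precision=4,suppress=True)
a=bot.capture('top');b=bot.capture('side');A=cloud(a);B=cloud(b)
for n,C in(('top',A),('side',B)):
    P=C[(C[...,0]>.55)&(C[...,0]<.95)&(abs(C[...,1]-.03)<.16)&(C[...,2]>.03)]
    q=P[(P[:,2]>.15)&(P[:,2]<.162)&(P[:,0]>.66)]
    best=None
    for y in np.arange(-12,-3,.25):
        t=np.radians(y);R=np.array([[np.cos(t),np.sin(t)],[-np.sin(t),np.cos(t)]])
        l=q[:,:2]@R.T; w=np.percentile(l,99.5,0)-np.percentile(l,.5,0)
        if best is None or w[1]<best[0]: best=(w[1],y,np.percentile(l,[.5,99.5],0),R)
    c=best[3].T@np.array([best[2][1,0]-.165,best[2][:,1].mean()])
    print(n,'yaw',best[1],'width',best[0],'origin',c)
    bar=P[(P[:,2]>.178)&(P[:,0]<.655)]
    m=bar.mean(0);u,s,v=np.linalg.svd(bar[:,:2]-m[:2]);e=(bar[:,:2]-m[:2])@v[0]
    print('  bar',len(bar),m,bar[:,2].max(),np.degrees(np.arctan2(v[0,1],v[0,0])),e.min(),e.max(), 'mid',m[:2]+v[0]*(e.min()+e.max())/2)
for t in('door_bar','carriage_grip','post_tip','hinge'):
    for n,c in(('top',a),('side',b)):
        for x in bot.place_of(c,t)[:1]: print(t,n,round(x['p'],2),x['centre'],at_z(c,x['centre'],dict(door_bar=.19,carriage_grip=.112,post_tip=.132,hinge=.04)[t]))
P=A[(A[...,2]>.1)&(A[...,2]<.14)&(A[...,0]>.6)&(A[...,0]<.72)&(abs(A[...,1]-.03)<.03)]
print('tab',len(P),P.mean(0),P.min(0),P.max(0))
E
python3 dry.py
```

```text
top yaw -8.0 width 0.17841032069040033 origin [0.6363 0.0347]
  bar 156 [0.6139 0.0364 0.1989] 0.2056230637791772 -97.50906490989016 -0.05433928985410617 0.05439981167254303 mid [0.6139 0.0364]
side yaw -7.5 width 0.18029694176852729 origin [0.6372 0.0308]
  bar 172 [0.6153 0.0304 0.1947] 0.2036935100735947 -97.05536777790067 -0.061336022635996384 0.05426574777056056 mid [0.6157 0.0339]
door_bar top 0.91 [175.3, 320.9] [0.6175 0.0438 0.19  ]
door_bar side 0.63 [174.5, 314.4] [0.6285 0.0562 0.19  ]
carriage_grip top 0.7 [169.2, 328.0] [0.6575 0.0226 0.112 ]
carriage_grip side 0.18 [188.3, 224.0] [0.495  0.2915 0.112 ]
post_tip side 0.6 [179.9, 347.8] [0.757  0.0429 0.132 ]
hinge top 0.85 [179.5, 323.4] [0.6418 0.0366 0.04  ]
hinge side 0.7 [221.5, 324.7] [0.65   0.0346 0.04  ]
tab 37 [0.6519 0.0309 0.1212] [0.6167 0.0194 0.1004] [0.6626 0.0407 0.1388]
```

>>> move_arm --moves '[455,-595,41,0,0,-1.453,1,455,-595,41,0,0,-1.453,1,455,-595,41,0,0,-1.453,1,455,-595,41,0,0,-1.453,1,455,-595,41,0,0,-1.453,1]'

```text
clock: 2.55
ee_pos: [0.3127, 0.4301, 0.2328]
ee_rot: [180.0, -0.0, 122.4]
force: [1.1, 0.1, 0.4]
opening: 0.0933
gripper_force: 0.0
```

>>> move_arm --moves '[302,-395,27,0,0,-0.697,1,302,-395,27,0,0,-0.697,1,302,-395,27,0,0,-0.697,1,302,-395,27,0,0,-0.697,1,302,-395,27,0,0,-0.697,1]'

```text
clock: 3.05
ee_pos: [0.4643, 0.232, 0.2464]
ee_rot: [180.0, -0.1, 82.6]
force: [0.9, 1.8, -0.6]
opening: 0.093
gripper_force: 0.0
```

>>> move_arm --moves '[150,-197,12,0,0,0,0.55,150,-197,12,0,0,0,0.55,150,-197,12,0,0,0,0.55,150,-197,12,0,0,0,0.55,150,-197,12,0,0,0,0.55]'

```text
clock: 3.55
ee_pos: [0.6145, 0.0346, 0.2582]
ee_rot: [180.0, -0.0, 82.8]
force: [1.1, 0.4, 0.6]
opening: 0.0576
gripper_force: 0.0
```

>>> move_arm --moves '[0,0,-42,0,0,0,0.55,0,0,-82,0,0,0,0.55,0,0,-82,0,0,0,0.55,0,0,-82,0,0,0,0,0,0,-82,0,0,0,0]' --grip_force 25

```text
clock: 4.05
ee_pos: [0.6149, 0.0366, 0.1783]
ee_rot: [179.7, -0.0, 82.9]
force: [0.3, 0.3, -0.2]
opening: 0.0399
gripper_force: 0.0
```

>>> move_arm --moves '[0,0,0,0,0,0,0,0,0,0,0,0,0,0]'

```text
clock: 4.25
ee_pos: [0.6142, 0.0366, 0.1777]
ee_rot: [179.8, -0.0, 82.9]
force: [-0.3, -0.0, -0.3]
opening: 0.0234
gripper_force: 0.0
```

>>> move_arm --moves '[0,0,0,0,0,0,0,0,0,0,0,0,0,0,0,0,0,0,0,0,0]'

```text
clock: 4.55
ee_pos: [0.6141, 0.0365, 0.1767]
ee_rot: [179.9, -0.0, 82.8]
force: [0.5, -0.1, 3.0]
opening: 0.0112
gripper_force: 25.0
```

>>> move_arm --moves '[-14.8,1.9,-2.9,0,0,0,0,-30.1,4,-7.6,0,0,0,0,-44.9,5.9,-14,0,0,0,0,-59,7.8,-21.9,0,0,0,0,-72.1,9.5,-31.2,0,0,0,0]'

```text
clock: 5.05
ee_pos: [0.544, 0.0459, 0.1462]
ee_rot: [179.5, -0.1, 82.8]
force: [3.2, 1.1, 2.7]
opening: 0.011
gripper_force: 25.0
```

>>> move_arm --moves '[-16,2.1,-14.4,0,0,0,0,-29.7,3.9,-31,0,0,0,0,-41.1,5.4,-49.3,0,0,0,0,-49.8,6.6,-69.1,0,0,0,0,-55.7,7.3,-89.9,0,0,0,0]'

```text
clock: 5.55
ee_pos: [0.4879, 0.0535, 0.0553]
ee_rot: [179.6, -0.1, 82.9]
force: [3.8, 0.7, 2.9]
opening: 0.0112
gripper_force: 25.0
```

>>> move_arm --moves '[-2,0.3,-16,0,0,0,0,-3.2,0.4,-32,0,0,0,0,-3.2,0.4,-36,0,0,0,0,-3.2,0.4,-36,0,0,0,0]'

```text
clock: 5.95
ee_pos: [0.4843, 0.054, 0.0202]
ee_rot: [179.8, -0.1, 82.8]
force: [0.6, 1.5, 8.8]
opening: 0.0113
gripper_force: 25.0
```

>>> move_arm --moves '[0,0,0,0,0,0,0.22,0,0,0,0,0,0,0.22,0,0,40,0,0,0,0.22,0,0,90,0,0,0,0.22,0,0,140,0,0,0,0.5]'

```text
clock: 6.45
ee_pos: [0.4811, 0.0533, 0.1596]
ee_rot: [-179.8, 0.1, 82.8]
force: [1.5, 1.2, -0.4]
opening: 0.0248
gripper_force: 0.0
```

```bash
python3 - <<'E'
from h import *
np.set_printoptions(precision=4,suppress=True)
a=bot.capture('top');b=bot.capture('side')
A=cloud(a)
for t,z in(('carriage_grip',.112),('post_tip',.132),('door_bar',.04),('post_foot',.06)):
    r={}
    for n,c in(('top',a),('side',b)):
        for x in bot.place_of(c,t)[:1]: r[n]=x['centre'];print(t,n,round(x['p'],2),x['centre'],at_z(c,x['centre'],z))
    if len(r)==2: print('   tri',*tri(a,r['top'],b,r['side']))
P=A[(A[...,2]>.1)&(A[...,2]<.14)&(A[...,0]>.63)&(A[...,0]<.685)&(abs(A[...,1]-.03)<.03)]
print('tab',len(P),np.median(P,0),P.min(0),P.max(0))
i=cv2.cvtColor(b['image'],cv2.COLOR_RGB2BGR)[145:265,260:400]
j=cv2.cvtColor(a['image'],cv2.COLOR_RGB2BGR)[110:230,270:390]
r=lambda i:cv2.resize(i,(400,int(400*i.shape[0]/i.shape[1])),interpolation=cv2.INTER_CUBIC)
i,j=r(i),r(j);h=max(len(i),len(j));f=lambda k:np.pad(k,((0,h-len(k)),(0,0),(0,0)));cv2.imwrite('pics/d1.png',np.hstack([f(i),f(j)]))
E
```

```text
carriage_grip top 0.87 [169.1, 326.1] [0.6577 0.0285 0.112 ]
carriage_grip side 0.62 [201.2, 325.7] [0.6439 0.0269 0.112 ]
   tri [0.6556 0.0314 0.1067] 0.009027721448102145
post_tip top 0.34 [169.1, 324.4] [0.6522 0.0338 0.132 ]
post_tip side 0.94 [182.2, 351.7] [0.7535 0.0252 0.132 ]
   tri [0.6719 0.0073 0.1609] 0.07534800710783225
door_bar top 0.38 [185.7, 459.7] [ 0.6273 -0.4128  0.04  ]
door_bar side 0.71 [238.5, 277.3] [0.4953 0.0672 0.04  ]
   tri [ 0.4225 -0.2312  0.297 ] 0.31742638636606896
post_foot top 0.76 [148.0, 325.7] [0.744  0.0305 0.06  ]
post_foot side 0.92 [204.3, 348.1] [0.746  0.0289 0.06  ]
   tri [0.745  0.0297 0.0598] 0.002453240077036122
tab 33 [0.6537 0.0319 0.1235] [0.6495 0.0227 0.1025] [0.6646 0.0383 0.1294]
```

View pics/d1.png

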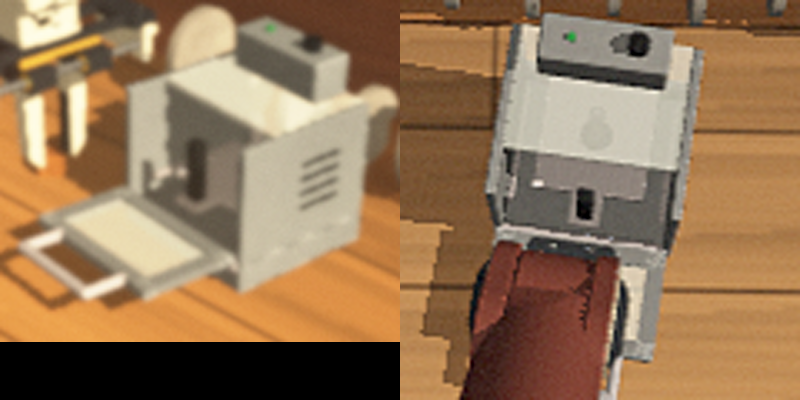

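Left half: door level, bar at (60,265), tab at (196,170). Right half: tab top at (583,200). Next I turn the gripper to pinch the tab along the dryer's y.

>>> move_arm --moves '[0,0,50,0,0,1.565,0.6,50,-6,55,0,0,1.565,0.6,100,-12,55,0,0,1.565,0.6,120,-16,55,0,0,1.565,0.6,130,-16,55,0,0,1.565,0.6]'

```text
clock: 7.45
ee_pos: [0.614, 0.0361, 0.2122]
ee_rot: [-179.9, 0.0, 126.1]
force: [-0.4, -0.6, -0.6]
opening: 0.056
gripper_force: 0.0
```

>>> move_arm --moves '[20,-6,0,0,0,0.816,0.6,30,-6,0,0,0,0.816,0.6,44,-6,0,0,0,0.816,0.6,44,-6,0,0,0,0.816,0.6,44,-6,0,0,0,0.816,0.6]'

```text
clock: 7.95
ee_pos: [0.6561, 0.0312, 0.212]
ee_rot: [-180.0, -0.2, 169.1]
force: [-0.8, 0.5, 0.3]
opening: 0.056
gripper_force: 0.0
```

```bash
python3 -c "
from h import *
s=bot.get_state();print(s['ee_pos'],s['ee_rot'],s['qpos'],s['opening'],s['clock'])"
```

```text
[0.65607411 0.03117494 0.21198711] [-1.79957546e+02 -1.54860543e-01  1.69107784e+02] [-6.12726861 36.28487953  2.68620609 80.72365974 -1.77923788 63.19325934
 75.95350148] 0.05595530311585999 7.95
```

Yaw lacks 3.5°; descend 117 mm to TCP z = 0.095.

>>> move_arm --moves '[0,0,-40,0,0,0.058,0.6,0,0,-80,0,0,0.058,0.6,0,0,-117,0,0,0.058,0.6,0,0,-117,0,0,0.058,0,0,0,-117,0,0,0.058,0]' --grip_force 20

```text
clock: 8.45
ee_pos: [0.6561, 0.0314, 0.0962]
ee_rot: [-180.0, -0.1, 172.1]
force: [-0.1, 0.4, 0.9]
opening: 0.0445
gripper_force: 0.0
```

>>> move_arm --moves '[0,0,0,0,0,0,0,0,0,0,0,0,0,0,0,0,0,0,0,0,0,0,0,0,0,0,0,0]'

```text
clock: 8.85
ee_pos: [0.6571, 0.0317, 0.0983]
ee_rot: [180.0, 0.1, 172.1]
force: [-1.3, 0.6, 3.2]
opening: 0.0155
gripper_force: 20.0
```

>>> move_arm --moves '[-20,2.6,0,0,0,0,0,-40,5.2,0,0,0,0,0,-60,7.9,0,0,0,0,0,-80,10.5,0,0,0,0,0,-100,13.1,0,0,0,0,0]'

```text
clock: 9.35
ee_pos: [0.5581, 0.0446, 0.0982]
ee_rot: [180.0, 0.4, 172.1]
force: [2.6, -0.2, 1.2]
opening: 0.0159
gripper_force: 20.0
```

>>> move_arm --moves '[-20,2.6,0,0,0,0,0,-36,4.7,0,0,0,0,0,-41,5.4,0,0,0,0,0,-43,5.6,0,0,0,0,0,-43,5.6,0,0,0,0,0]'

```text
clock: 9.85
ee_pos: [0.5191, 0.0497, 0.0982]
ee_rot: [179.9, 0.7, 172.1]
force: [7.1, -0.8, -2.6]
opening: 0.0157
gripper_force: 20.0
```

>>> move_arm --moves '[0,0,0,0,0,0,0.5,0,0,0,0,0,0,0.5,0,0,50,0,0,0,0.7,-10,40,100,0,0,0,0.7,-20,80,100,0,0,0,0.7]'

```text
clock: 10.35
ee_pos: [0.4964, 0.1263, 0.2003]
ee_rot: [179.9, 0.4, 171.6]
force: [0.4, 0.9, 0.5]
opening: 0.051
gripper_force: 0.0
```

>>> move_arm --moves '[-20,40,0,0,0,0,0.6,-40,80,0,0,0,0,0.6,-80,114,0,0,0,0,0.6,-80,114,0,0,0,0,0.6]'

```text
clock: 10.75
ee_pos: [0.4071, 0.2481, 0.196]
ee_rot: [179.9, -0.3, 172.8]
force: [-1.2, -0.3, -0.4]
opening: 0.0556
gripper_force: 0.0
```

```bash
cat > post.py <<'E'
from h import *
np.set_printoptions(precision=4,suppress=True)
s=bot.get_state();print(s['ee_pos'],s['ee_rot'],s['clock'],s['opening'])
a=bot.capture('top');b=bot.capture('side')
for t,z in(('carriage_grip',.112),('post_tip',.132),('post_foot',.06),('door_bar',.04)):
    r={}
    for n,c in(('top',a),('side',b)):
        for x in bot.place_of(c,t)[:1]: r[n]=x['centre'];print(t,n,round(x['p'],2),x['centre'],at_z(c,x['centre'],z))
    if len(r)==2: print('   tri',*tri(a,r['top'],b,r['side']))
for n,c in(('top',a),('side',b)):
    for s in bot.silhouettes(c,'wheel1'):
        P=cloud(c)[s['pixels']]
        if s['p']<.4 or np.nanmedian(P[:,2])>.03: continue
        m=s['pixels'].astype(np.uint8); el=cv2.fitEllipse(np.argwhere(cv2.morphologyEx(m,cv2.MORPH_GRADIENT,np.ones((3,3))))[:,::-1].astype(np.float32))
        print(n,round(s['p'],2),'ell',at_z(c,el[0][::-1],.008)[:2],el[1],'hub',P[P[:,2]>.015][:,:2].mean(0),'hub box',(P[P[:,2]>.016][:,:2].min(0)+P[P[:,2]>.016][:,:2].max(0))/2)
C=cloud(a);P=C[(abs(C[...,0]-.6)<.03)&(abs(C[...,1]-.04)<.03)&(C[...,2]>.08)];print('post pts',len(P),P[P[:,2]>.12])
E
python3 post.py; python3 - <<'E'
from h import *
a=bot.capture('top');b=bot.capture('side')
i=cv2.cvtColor(b['image'],cv2.COLOR_RGB2BGR)[160:260,260:380]
j=cv2.cvtColor(a['image'],cv2.COLOR_RGB2BGR)[150:250,270:390]
r=lambda i:cv2.resize(i,(400,int(400*i.shape[0]/i.shape[1])),interpolation=cv2.INTER_CUBIC)
cv2.imwrite('pics/e1.png',np.hstack([r(i),r(j)]))
E
```

```text
[0.4071 0.2481 0.196 ] [179.9319  -0.3469 172.8486] 10.75 0.055642510049359134
carriage_grip top 0.82 [214.3, 322.7] [0.5147 0.0371 0.112 ]
carriage_grip side 0.69 [219.4, 291.0] [0.5086 0.0259 0.112 ]
   tri [0.5169 0.0363 0.1038] 0.002403083067607103
post_tip top 0.91 [187.6, 321.2] [0.5938 0.0428 0.132 ]
post_tip side 0.72 [196.0, 312.0] [0.6126 0.0497 0.132 ]
   tri [0.5953 0.0396 0.1416] 0.009444838598520428
post_foot top 0.67 [192.1, 322.8] [0.595  0.0379 0.06  ]
post_foot side 0.81 [220.2, 312.4] [0.6067 0.0422 0.06  ]
   tri [0.5959 0.036  0.0667] 0.005980583879574225
door_bar top 0.55 [224.3, 314.5] [0.4925 0.0632 0.04  ]
door_bar side 0.82 [237.0, 277.1] [0.5   0.073 0.04 ]
   tri [0.4913 0.0631 0.0485] 0.00030144991127742653
top 0.68 ell [0.5286 0.2951] (23.68956756591797, 24.607208251953125) hub [0.5285 0.2976] hub box [0.5378 0.2979]
top 0.67 ell [ 0.4107 -0.246 ] (20.557844161987305, 20.903528213500977) hub [ 0.4093 -0.2462] hub box [ 0.4093 -0.2457]
side 0.91 ell [ 0.4103 -0.249 ] (23.206378936767578, 29.779863357543945) hub [ 0.4113 -0.2483] hub box [ 0.4129 -0.2477]
side 0.67 ell [0.4182 0.2419] (21.300748825073242, 36.616207122802734) hub [0.4197 0.2438] hub box [0.42   0.2442]
post pts 28 [[0.6025 0.0435 0.1291]
 [0.6023 0.0405 0.1306]
 [0.6015 0.0374 0.1339]
 [0.6036 0.0344 0.1249]
 [0.5988 0.0435 0.1317]
 [0.5976 0.0404 0.1373]
 [0.5979 0.0374 0.1361]
 [0.5994 0.0343 0.1298]
 [0.5967 0.0435 0.1271]
 [0.5955 0.0404 0.1329]
 [0.5951 0.0373 0.1349]
 [0.5964 0.0343 0.1294]
 [0.5929 0.0434 0.1301]
 [0.5936 0.0404 0.1271]
 [0.5933 0.0373 0.1287]
 [0.5943 0.0342 0.1244]
 [0.5919 0.0403 0.1208]
 [0.5914 0.0373 0.1233]]
```

View pics/e1.png

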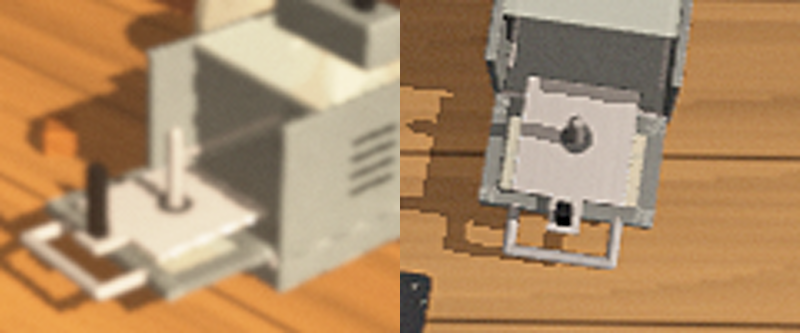

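Left half: post tip at (175,130), tab at (97,200). Right half: tip at (573,120), tab at (563,213); the carriage is out. Now wheel1 at (0.418, 0.245).

>>> move_arm --moves '[11,-3,-50,0,0,0,0.6,11,-3,-100,0,0,0,0.6,11,-3,-140,0,0,0,0.6,11,-3,-165,0,0,0,0.6,11,-3,-175,0,0,0,0.6]'

```text
clock: 11.95
ee_pos: [0.4234, 0.2387, 0.019]
ee_rot: [-179.8, -0.2, 172.1]
force: [-0.3, 0.7, 1.0]
opening: 0.0559
gripper_force: 0.0
```

>>> move_arm --moves '[-5,6,0,0,0,0,0.6,-5,6,-7,0,0,0,0.6,-5,6,-8,0,0,0,0.6]' --grip_force 30

```text
clock: 12.25
ee_pos: [0.4201, 0.2463, 0.0141]
ee_rot: [179.9, 0.1, 172.2]
force: [-0.1, -0.3, -0.1]
opening: 0.0556
gripper_force: 0.0
```

>>> move_arm --moves '[0,0,0,0,0,0,0,0,0,0,0,0,0,0,0,0,0,0,0,0,0]'

```text
clock: 12.55
ee_pos: [0.4202, 0.2456, 0.0139]
ee_rot: [180.0, 0.1, 172.1]
force: [0.8, 1.1, -0.6]
opening: 0.036
gripper_force: 0.7
```

>>> move_arm --moves '[0,0,0,0,0,0,0,0,0,0,0,0,0,0]'

```text
clock: 12.75
ee_pos: [0.4202, 0.2457, 0.0138]
ee_rot: [180.0, 0.1, 172.1]
force: [0.1, 0.8, 3.9]
opening: 0.0327
gripper_force: 30.0
```

>>> move_arm --moves '[0,0,0,0,0,0,0.45,-1,0,-3.5,0,0,0,0.45,-1,0,-3.5,0,0,0,0,-1,0,-3.5,0,0,0,0,-1,0,-3.5,0,0,0,0]'

```text
clock: 13.25
ee_pos: [0.4184, 0.2452, 0.0095]
ee_rot: [-180.0, -0.0, 172.1]
force: [-0.4, 0.3, -0.8]
opening: 0.0334
gripper_force: 30.0
```

>>> move_arm --moves '[0,0,0,0,0,0,0,0,0,0,0,0,0,0]'

```text
clock: 13.45
ee_pos: [0.4186, 0.2453, 0.0097]
ee_rot: [-180.0, -0.0, 172.1]
force: [-0.3, 0.2, -0.7]
opening: 0.0335
gripper_force: 30.0
```

>>> move_arm --moves '[0,0,50,0,0,0,0,0,0,100,0,0,0,0,0,0,150,0,0,0,0,0,0,175,0,0,0,0,25,-29,175,0,0,0,0]'

```text
clock: 13.95
ee_pos: [0.4428, 0.2228, 0.1891]
ee_rot: [179.5, 0.2, 172.7]
force: [1.1, 0.6, -1.9]
opening: 0.0336
gripper_force: 30.0
```

>>> move_arm --moves '[30,-35,0,0,0,0,0,60,-70,0,0,0,0,0,90,-105,0,0,0,0,0,120,-138,0,0,0,0,0,154,-177,0,0,0,0,0]'

```text
clock: 14.45
ee_pos: [0.5968, 0.0402, 0.1846]
ee_rot: [180.0, -0.1, 172.2]
force: [1.0, 0.0, -1.8]
opening: 0.0332
gripper_force: 30.0
```

>>> move_arm --moves '[0,0,0,0,0,0,0,0,0,0,0,0,0,0,0,0,0,0,0,0,0]'

```text
clock: 14.75
ee_pos: [0.5955, 0.0422, 0.1844]
ee_rot: [179.9, -0.1, 172.2]
force: [-0.7, 0.9, -1.2]
opening: 0.0336
gripper_force: 30.0
```

```bash
cat > chk.py <<'E'
from h import *
import sys
np.set_printoptions(precision=4,suppress=True)
s=bot.get_state();print(s['ee_pos'],s['ee_rot'],s['clock'],s['opening'])
b=bot.capture('side');a=bot.capture('top')
i=cv2.cvtColor(b['image'],cv2.COLOR_RGB2BGR)[150:240,255:375]
j=cv2.cvtColor(a['image'],cv2.COLOR_RGB2BGR)[130:220,270:390]
r=lambda i:cv2.resize(i,(400,300),interpolation=cv2.INTER_CUBIC)
cv2.imwrite('pics/'+sys.argv[1],np.hstack([r(i),r(j)]))
z=float(sys.argv[2])
for n,c in(('top',a),('side',b)):
    C=cloud(c)
    m=(np.hypot(C[...,0]-s['ee_pos'][0],C[...,1]-s['ee_pos'][1])<.07)&(abs(C[...,2]-z-.006)<.012)
    P=C[m]
    if len(P)>20: print(n,len(P),'disc mid',cv2.minEnclosingCircle(P[:,:2].astype(np.float32)),np.percentile(P,[5,50,95],0))
for t,zz in(('post_tip',.132),('post_foot',.06),('wheel1',z)):
    for n,c in(('top',a),('side',b)):
        for x in bot.place_of(c,t)[:3]: print(t,n,round(x['p'],2),x['centre'],at_z(c,x['centre'],zz)[:2])
E
python3 chk.py f1.png .173
```

```text
[0.5955 0.0422 0.1844] [179.9496  -0.1162 172.2014] 14.75 0.03364853875755584
side 436 disc mid ((0.596187949180603, 0.03926360234618187), 0.05273546278476715) [[ 0.551  -0.0063  0.1793]
 [ 0.5818  0.026   0.1842]
 [ 0.6339  0.0769  0.1875]]
post_tip side 0.62 [194.7, 311.6] [0.6173 0.0558]
post_foot side 0.62 [221.1, 313.3] [0.605 0.037]
wheel1 top 0.91 [214.8, 243.8] [0.5007 0.2654]
wheel1 top 0.66 [254.0, 410.1] [ 0.395  -0.2132]
wheel1 side 0.84 [319.1, 346.9] [ 0.2689 -0.365 ]
wheel1 side 0.75 [215.6, 233.4] [0.3549 0.0647]
wheel1 side 0.72 [183.6, 309.4] [0.6038 0.0512]
```

View pics/f1.png

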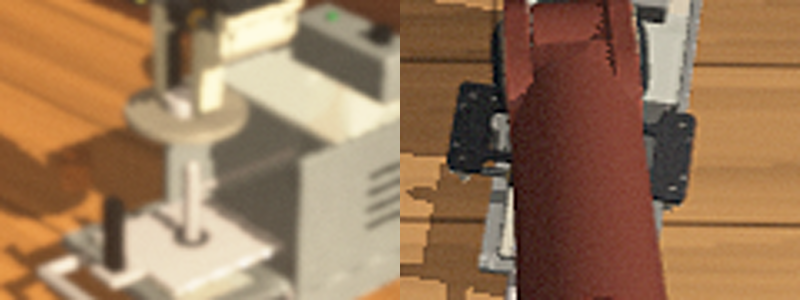

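Left half: disc centred at (187,115), post tip at (192,165), so the wheel sits about 4 mm left of the post, which agrees with the target (0.598, 0.039).

>>> move_arm --moves '[2.5,-3.2,0,0,0,0,0,2.5,-3.2,-15,0,0,0,0,2.5,-3.2,-25,0,0,0,0,2.5,-3.2,-30,0,0,0,0,2.5,-3.2,-30,0,0,0,0]'

```text
clock: 15.65
ee_pos: [0.5985, 0.0374, 0.1538]
ee_rot: [-180.0, -0.1, 172.1]
force: [0.7, -0.5, -0.8]
opening: 0.0335
gripper_force: 30.0
```

```bash
python3 - <<'E'
from h import *
s=bot.get_state();print(s['ee_pos'],s['force'])
b=bot.capture('side')
i=cv2.cvtColor(b['image'],cv2.COLOR_RGB2BGR)[170:230,275:355]
cv2.imwrite('pics/f2.png',cv2.resize(i,(640,480),interpolation=cv2.INTER_CUBIC))
R=np.array(b['R']);t=np.array(b['t'])
for z in(.06,.095,.132,.154):
  X=R@np.array([*s['ee_pos'][:2],z])+t;u=b['fx']*X[0]/X[2]+b['cx'];v=b['fy']*X[1]/X[2]+b['cy'];print(z,(u-275)*8,(v-170)*8)
E
```

```text
[0.59847239 0.03744682 0.15384639] [ 0.69284079 -0.46775279 -0.8025701 ]
0.06 292.66007499979924 415.30321488152595
0.095 292.99413125886167 328.4278816039139
0.132 293.3562560226078 234.25299732910844
0.154 293.5760950132494 177.0812334081827
```

View pics/f2.png

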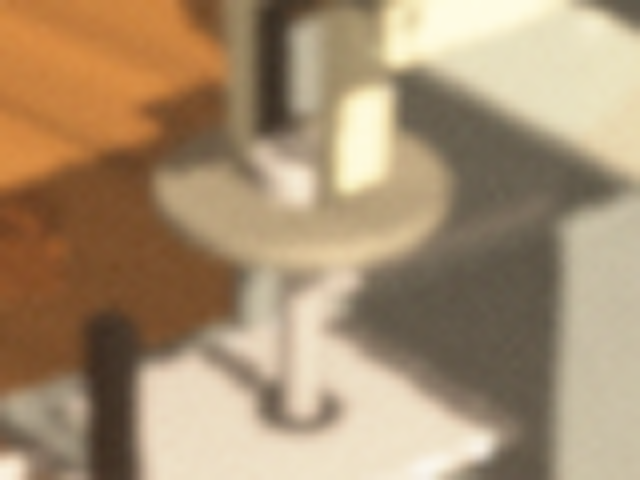

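Post centre is at column 303 and the disc spans 152–455, so it is aligned laterally. Nudge and descend while watching the force.

>>> move_arm --moves '[0.7,0.8,-5,0,0,0,0,0.7,0.8,-12,0,0,0,0,0.7,0.8,-18,0,0,0,0,0.7,0.8,-22,0,0,0,0]'

```text
clock: 16.1
ee_pos: [0.5994, 0.0383, 0.132]
ee_rot: [-180.0, -0.1, 172.1]
force: [-0.0, -0.1, -2.3]
opening: 0.0333
gripper_force: 30.0
```

>>> move_arm --moves '[0,0,-12,0,0,0,0,0,0,-25,0,0,0,0,0,0,-38,0,0,0,0,0,0,-50,0,0,0,0,0,0,-57,0,0,0,0]'

```text
clock: 16.6
ee_pos: [0.5989, 0.0383, 0.074]
ee_rot: [-180.0, -0.1, 172.1]
force: [-0.9, -0.2, -2.7]
opening: 0.0334
gripper_force: 30.0
```

>>> move_arm --moves '[0,0,-1.5,0,0,0,0,0,0,-1.5,0,0,0,0.5,0,0,-1.5,0,0,0,0.5,0,0,-1.5,0,0,0,0.5,0,0,15,0,0,0,0.5]'

```text
clock: 17.1
ee_pos: [0.5985, 0.0383, 0.0899]
ee_rot: [-180.0, -0.2, 172.1]
force: [0.1, -0.3, -0.5]
opening: 0.0462
gripper_force: 0.0
```

>>> move_arm --moves '[0,0,50,0,0,0,0.5,0,0,100,0,0,0,0.5,-5,40,130,0,0,0,0.6,-15,90,130,0,0,0,0.6,-25,140,130,0,0,0,0.6]'

```text
clock: 17.6
ee_pos: [0.5761, 0.1774, 0.2235]
ee_rot: [179.9, 0.3, 172.0]
force: [0.1, -0.0, 0.2]
opening: 0.0554
gripper_force: 0.0
```

>>> move_arm --moves '[-20,50,0,0,0,0,0.6,-45,116,0,0,0,0,0.6,-45,116,0,0,0,0,0.6,-45,116,0,0,0,0,0.6]'

```text
clock: 18.0
ee_pos: [0.5272, 0.2985, 0.2214]
ee_rot: [179.8, -0.1, 172.7]
force: [0.2, 0.4, -0.3]
opening: 0.0559
gripper_force: 0.0
```

```bash
cat > fin.py <<'E'
from h import *
np.set_printoptions(precision=4,suppress=True)
s=bot.get_state();print(s['ee_pos'],s['ee_rot'],s['clock'],s['opening'])
a=bot.capture('top');b=bot.capture('side')
for n,c in(('top',a),('side',b)):
    for s in bot.silhouettes(c,'wheel1'):
        P=cloud(c)[s['pixels']]
        if s['p']<.4: continue
        m=s['pixels'].astype(np.uint8); el=cv2.fitEllipse(np.argwhere(cv2.morphologyEx(m,cv2.MORPH_GRADIENT,np.ones((3,3))))[:,::-1].astype(np.float32))
        zm=np.nanmedian(P[:,2]);print(n,round(s['p'],2),'zmed',zm,'z95',np.nanpercentile(P[:,2],95),'ell',at_z(c,el[0][::-1],zm)[:2],el[1],'hub',P[P[:,2]>zm+.006][:,:2].mean(0))
for n,C in(('top',cloud(a)),('side',cloud(b))):
    r=np.hypot(C[...,0]-.5985,C[...,1]-.0385)
    P=C[(r>.018)&(r<.048)&(C[...,2]>.055)&(C[...,2]<.16)];H=C[(r<.016)&(r>.009)&(C[...,2]>.055)&(C[...,2]<.16)]
    print(n,'annulus z',len(P),np.percentile(P[:,2],[5,50,95]) if len(P) else 0,'hub z',np.percentile(H[:,2],[5,50,95]) if len(H) else 0)
E
python3 fin.py
```

```text
[0.5272 0.2985 0.2214] [179.7659  -0.0805 172.6686] 18.0 0.05585407731910424
top 0.85 zmed 0.008980529149761584 z95 0.020045875484705978 ell [0.5157 0.2963] (17.484235763549805, 27.53905487060547) hub [0.518  0.2952]
top 0.76 zmed 0.06901898222595128 z95 0.07816972542518152 ell [0.597  0.0382] (30.010940551757812, 31.38121795654297) hub [0.5943 0.0367]
top 0.7 zmed 0.009178644729400413 z95 0.01985797174515374 ell [ 0.4094 -0.2459] (20.84737777709961, 21.5133056640625) hub [ 0.4094 -0.2465]
side 0.69 zmed 0.06953523547159925 z95 0.07947983751496647 ell [0.5949 0.03  ] (20.59418296813965, 36.41077423095703) hub [0.5975 0.0326]
side 0.64 zmed 0.0102122557824266 z95 0.020359337126811768 ell [0.5277 0.2917] (16.334638595581055, 28.48447608947754) hub [0.5308 0.2958]
side 0.59 zmed 0.009623276214944377 z95 0.02028192769277302 ell [ 0.4093 -0.25  ] (22.22726058959961, 29.606407165527344) hub [ 0.4109 -0.2486]
top annulus z 586 [0.0649 0.0688 0.0725] hub z [0.0742 0.079  0.083 ]
side annulus z 415 [0.0624 0.0694 0.0724] hub z [0.0687 0.0784 0.0961]
```

Wheel1 is home (disc top at 0.069). Wheel2 is at (0.5285, 0.297).

>>> move_arm --moves '[1,-1,-50,0,0,0,0.6,1,-1,-100,0,0,0,0.6,1,-1,-150,0,0,0,0.6,1,-1,-185,0,0,0,0.6,1,-1,-200,0,0,0,0.55]'

```text
clock: 18.7
ee_pos: [0.5302, 0.2876, 0.0183]
ee_rot: [-179.7, -0.3, 171.9]
force: [-14.3, -9.6, 61.4]
opening: 0.0525
gripper_force: 31.3
```

>>> move_arm --moves '[0,0,0,0,0,0,0.5,0,0,0,0,0,0,0.5]'

```text
clock: 18.9
ee_pos: [0.5329, 0.2902, 0.0218]
ee_rot: [180.0, 0.1, 172.0]
force: [0.2, 0.1, 0.4]
opening: 0.0468
gripper_force: 0.0
```

>>> move_arm --moves '[0,0,40,0,0,0,0.6,0,0,80,0,0,0,0.6,0,0,80,0,0,0,0.6,0,0,80,0,0,0,0.6,0,0,80,0,0,0,0.6]'

```text
clock: 19.4
ee_pos: [0.5309, 0.2904, 0.1005]
ee_rot: [-179.9, -0.0, 172.1]
force: [0.1, 0.5, -0.2]
opening: 0.0555
gripper_force: 0.0
```

```bash
python3 fin.py; python3 - <<'E'
from h import *
s=bot.get_state()
print(s['ee_pos'],s['joint_vel'])
b=bot.capture('side');i=cv2.cvtColor(b['image'],cv2.COLOR_RGB2BGR)[150:240,180:300]
cv2.imwrite('pics/g1.png',cv2.resize(i,(640,480),interpolation=cv2.INTER_CUBIC))
E
```

```text
[0.5309 0.2904 0.1005] [-179.9465   -0.0415  172.0641] 19.4 0.05552819097185734
top 0.97 zmed 0.06883109382976614 z95 0.07784341218695165 ell [0.5962 0.037 ] (30.480234146118164, 31.468982696533203) hub [0.5941 0.0355]
top 0.64 zmed 0.008747940478933552 z95 0.11342123216955623 ell [0.5041 0.2842] (10.138675689697266, 16.725093841552734) hub [0.4974 0.2631]
side 0.85 zmed 0.009673820581452504 z95 0.02023356744553881 ell [ 0.4086 -0.251 ] (22.88419532775879, 30.43270492553711) hub [ 0.4113 -0.2487]
side 0.83 zmed 0.0696684202816248 z95 0.07997594032609623 ell [0.5948 0.0308] (18.944581985473633, 36.367149353027344) hub [0.5971 0.0321]
side 0.83 zmed 0.010237448242606167 z95 0.020935857404940635 ell [0.5292 0.2921] (15.991581916809082, 27.635448455810547) hub [0.5296 0.2947]
top annulus z 582 [0.0649 0.0688 0.0729] hub z [0.0756 0.0795 0.0837]
side annulus z 424 [0.0626 0.0693 0.0726] hub z [0.0691 0.0777 0.0862]
[0.53063871 0.29076541 0.09972651] [-0.10004363 -0.0981478  -0.04283706 -0.37891945 -0.01445698  0.05005642
 -0.01909932]
```

View pics/g1.png

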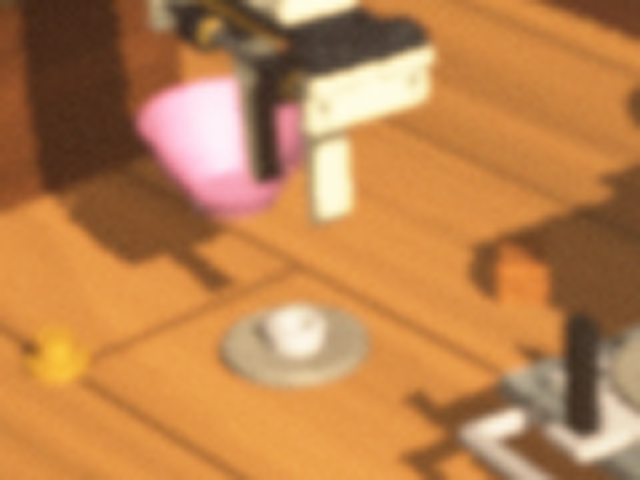

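Wheel2 still lies flat at (296,340), unmoved. The tool was about 7 mm off in y because it had not settled, so I settle it before descending.

>>> move_arm --moves '[-1.5,6.8,0,0,0,0,0.65,-1.5,6.8,-30,0,0,0,0.65,-1.5,6.8,-65,0,0,0,0.65,-1.5,6.8,-65,0,0,0,0.65,-1.5,6.8,-65,0,0,0,0.65]'

```text
clock: 20.15
ee_pos: [0.5294, 0.2984, 0.0356]
ee_rot: [-180.0, -0.1, 172.1]
force: [-0.4, 0.1, 0.1]
opening: 0.0606
gripper_force: 0.0
```

>>> move_arm --moves '[0,0,0,0,0,0,0.6]'

```text
clock: 20.25
ee_pos: [0.5309, 0.2989, 0.0374]
ee_rot: [179.9, 0.1, 172.1]
force: [-0.5, 0.4, -0.3]
opening: 0.0572
gripper_force: 0.0
```

>>> move_arm --moves '[-1,-1,-12,0,0,0,0.6,-1,-1,-24.5,0,0,0,0.6,-1,-1,-25.5,0,0,0,0.6,-1,-1,-25.5,0,0,0,0.6]'

```text
clock: 20.65
ee_pos: [0.5283, 0.2967, 0.0097]
ee_rot: [-179.9, -0.1, 172.1]
force: [0.4, 0.5, 0.2]
opening: 0.0558
gripper_force: 0.0
```

>>> move_arm --moves '[0,0,0,0,0,0,0,0,0,0,0,0,0,0,0,0,0,0,0,0,0,0,0,0,0,0,0,0,0,0,0,0,0,0,0]'

```text
clock: 21.15
ee_pos: [0.529, 0.2974, 0.0107]
ee_rot: [180.0, 0.0, 172.1]
force: [0.1, 0.9, 1.5]
opening: 0.0328
gripper_force: 30.0
```

>>> move_arm --moves '[0,0,50,0,0,0,0,0,0,100,0,0,0,0,0,0,150,0,0,0,0,0,0,180,0,0,0,0,10,-37,180,0,0,0,0]'

```text
clock: 21.65
ee_pos: [0.5388, 0.2688, 0.1957]
ee_rot: [179.3, 0.4, 172.7]
force: [1.3, -0.1, -1.6]
opening: 0.0332
gripper_force: 30.0
```

>>> move_arm --moves '[13,-45,0,0,0,0,0,26,-90,0,0,0,0,0,38,-135,0,0,0,0,0,50,-180,0,0,0,0,0,60,-222,0,0,0,0,0]'

```text
clock: 22.15
ee_pos: [0.5985, 0.0353, 0.1899]
ee_rot: [-179.9, -0.1, 172.0]
force: [0.9, 0.6, -1.1]
opening: 0.0332
gripper_force: 30.0
```

>>> move_arm --moves '[0,0,0,0,0,0,0,0,0,0,0,0,0,0,0,0,0,0,0,0,0,0,0,0,0,0,0,0,0,0,0,0,0,0,0]'

```text
clock: 22.65
ee_pos: [0.5984, 0.0399, 0.1903]
ee_rot: [180.0, -0.0, 172.3]
force: [0.0, -0.0, -1.0]
opening: 0.0333
gripper_force: 30.0
```

>>> move_arm --moves '[0.5,-1.3,-20,0,0,0,0,0.5,-1.3,-40,0,0,0,0,0.5,-1.3,-40,0,0,0,0,0.5,-1.3,-40,0,0,0,0]'

```text
clock: 23.05
ee_pos: [0.5992, 0.0374, 0.1505]
ee_rot: [180.0, -0.0, 172.2]
force: [-0.1, 0.5, -0.9]
opening: 0.0333
gripper_force: 30.0
```

```bash
cat > al.py <<'E'
from h import *
s=bot.get_state();print(s['ee_pos'],s['force'],s['opening'])
b=bot.capture('side')
for x in bot.silhouettes(b,'wheel1')[:4]:
    P=cloud(b)[x['pixels']]
    if abs(np.nanmedian(P[:,0])-.6)<.06:
        c=np.argwhere(x['pixels']);print(x['p'],'z',np.nanmedian(P[:,2]),'cols',np.percentile(c[:,1],[0,1,99,100]),'rows',c[:,0].min(),c[:,0].max())
i=cv2.cvtColor(b['image'],cv2.COLOR_RGB2BGR)[170:230,275:355]
import sys;cv2.imwrite('pics/'+sys.argv[1],cv2.resize(i,(640,480),interpolation=cv2.INTER_CUBIC))
E
python3 al.py h1.png
```

```text
[0.59917922 0.03743117 0.15046148] [-0.12768011  0.45044926 -0.87535963] 0.03329413088212121
0.89 z 0.14920668105512824 cols [298. 298. 328. 328.] rows 187 203
0.84 z 0.06962694825836138 cols [294.   295.   329.24 330.  ] rows 210 230
```

View pics/h1.png

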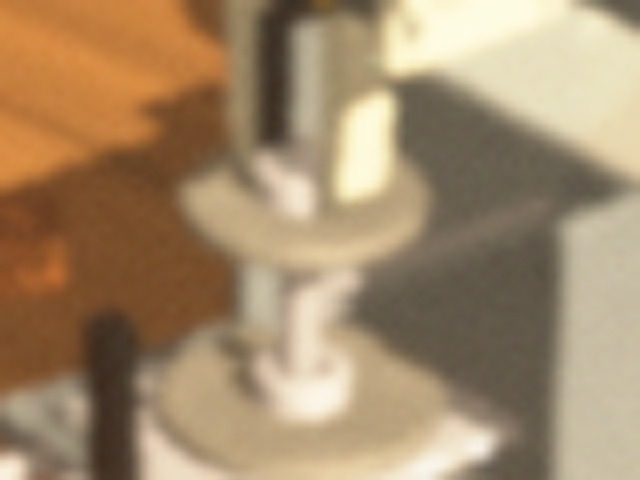

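Held disc spans columns 178–432 (centre 305) and the post is at about 303: aligned. Descending.

>>> move_arm --moves '[-0.3,0.9,-8,0,0,0,0,-0.3,0.9,-16,0,0,0,0,-0.3,0.9,-22,0,0,0,0,-0.3,0.9,-26,0,0,0,0]'

```text
clock: 23.55
ee_pos: [0.5984, 0.0376, 0.1234]
ee_rot: [-180.0, -0.1, 172.1]
force: [0.8, 0.6, -1.8]
opening: 0.0333
gripper_force: 30.0
```

>>> move_arm --moves '[0,0,-10,0,0,0,0,0,0,-20,0,0,0,0,0,0,-27,0,0,0,0,0,0,-30,0,0,0,0,0,0,-31,0,0,0,0]'

```text
clock: 24.05
ee_pos: [0.5987, 0.0376, 0.0928]
ee_rot: [-180.0, -0.0, 172.1]
force: [-0.6, -0.3, -1.5]
opening: 0.0331
gripper_force: 30.0
```

>>> move_arm --moves '[0,0,-2,0,0,0,0,0,0,-2,0,0,0,0.5,0,0,-2,0,0,0,0.5,0,0,-2,0,0,0,0.5,0,0,15,0,0,0,0.5]'

```text
clock: 24.55
ee_pos: [0.5974, 0.0375, 0.1069]
ee_rot: [-179.9, -0.2, 172.1]
force: [-0.1, 0.7, -1.1]
opening: 0.0464
gripper_force: 0.0
```

>>> move_arm --moves '[0,0,50,0,0,0,0.5,0,0,90,0,0,0,0.5,-15,-30,110,0,0,0,0.6,-40,-65,110,0,0,0,0.6,-67,-104,110,0,0,0,0.6]'

```text
clock: 25.05
ee_pos: [0.5322, -0.0667, 0.2197]
ee_rot: [180.0, 0.2, 172.2]
force: [0.6, 0.2, 0.8]
opening: 0.0556
gripper_force: 0.0
```

>>> move_arm --moves '[-26,-38,0,0,0,0,0.6,-52,-76,0,0,0,0,0.6,-78,-114,0,0,0,0,0.6,-104,-152,0,0,0,0,0.6,-122,-180,0,0,0,0,0.6]'

```text
clock: 25.55
ee_pos: [0.4077, -0.2492, 0.219]
ee_rot: [-179.9, 0.0, 171.9]
force: [0.2, -0.3, -0.4]
opening: 0.0555
gripper_force: 0.0
```

```bash
python3 fin.py
```

```text
[ 0.4077 -0.2492  0.219 ] [-179.9129    0.0331  171.9158] 25.55 0.05548145416497869
top 0.77 zmed 0.06834737446944464 z95 0.08757700379167016 ell [0.5988 0.0376] (29.254507064819336, 30.331035614013672) hub [0.5987 0.0397]
top 0.63 zmed 0.08820230791744757 z95 0.10016118176790487 ell [0.5965 0.037 ] (26.291038513183594, 27.530677795410156) hub [0.5961 0.0375]
side 0.94 zmed 0.009436230439092617 z95 0.020267102849429 ell [ 0.4084 -0.249 ] (23.110963821411133, 31.128564834594727) hub [ 0.411  -0.2486]
side 0.78 zmed 0.08852201449122087 z95 0.10055387616477043 ell [0.5989 0.0326] (18.224050521850586, 31.921897888183594) hub [0.5971 0.0319]
side 0.68 zmed 0.06901177055182839 z95 0.07287515654793378 ell [0.5868 0.0235] (16.240205764770508, 34.990718841552734) hub [0.562  0.0307]
top annulus z 580 [0.0665 0.0869 0.0913] hub z [0.0843 0.0989 0.1025]
side annulus z 559 [0.0637 0.0854 0.0912] hub z [0.0876 0.0979 0.107 ]
```

>>> move_arm --moves '[0,0,-50,0,0,0,0.65,0,0,-100,0,0,0,0.65,0,0,-150,0,0,0,0.65,0,0,-180,0,0,0,0.65,0,0,-180,0,0,0,0.65]'

```text
clock: 26.25
ee_pos: [0.4089, -0.243, 0.035]
ee_rot: [179.7, -0.4, 172.3]
force: [-0.2, 0.7, 0.3]
opening: 0.0603
gripper_force: 0.0
```

>>> move_arm --moves '[0,0,0,0,0,0,0.65,0,0,0,0,0,0,0.65,0,0,0,0,0,0,0.65]'

```text
clock: 26.55
ee_pos: [0.4115, -0.2468, 0.0402]
ee_rot: [-179.9, 0.2, 172.1]
force: [-0.5, -0.4, -0.4]
opening: 0.0604
gripper_force: 0.0
```

>>> move_arm --moves '[-1.5,0.6,-15,0,0,0,0.6,-1.5,0.6,-27,0,0,0,0.6,-1.5,0.6,-28.5,0,0,0,0.6,-1.5,0.6,-28.5,0,0,0,0.6]'

```text
clock: 26.95
ee_pos: [0.4085, -0.2458, 0.0099]
ee_rot: [-180.0, -0.0, 172.1]
force: [-0.3, -0.5, -0.2]
opening: 0.0556
gripper_force: 0.0
```

>>> move_arm --moves '[0,0,0,0,0,0,0,0,0,0,0,0,0,0,0,0,0,0,0,0,0,0,0,0,0,0,0,0,0,0,0,0,0,0,0]'

```text
clock: 27.45
ee_pos: [0.4086, -0.2459, 0.0101]
ee_rot: [-180.0, 0.0, 172.1]
force: [0.2, 0.3, 2.6]
opening: 0.033
gripper_force: 30.0
```

>>> move_arm --moves '[0,0,50,0,0,0,0,0,0,100,0,0,0,0,0,0,150,0,0,0,0,0,0,185,0,0,0,0,20,30,185,0,0,0,0]'

```text
clock: 27.95
ee_pos: [0.4286, -0.2219, 0.1999]
ee_rot: [-179.6, 0.5, 171.5]
force: [0.9, -0.3, -0.6]
opening: 0.0335
gripper_force: 30.0
```

>>> move_arm --moves '[25,38,0,0,0,0,0,51,76,0,0,0,0,0,77,114,0,0,0,0,0,102,152,0,0,0,0,0,128,190,0,0,0,0,0]'

```text
clock: 28.45
ee_pos: [0.5566, -0.0242, 0.1945]
ee_rot: [-180.0, -0.1, 172.1]
force: [1.1, -0.4, -0.7]
opening: 0.033
gripper_force: 30.0
```

>>> move_arm --moves '[21,32,0,0,0,0,0,41,63,0,0,0,0,0,41,63,0,0,0,0,0,41,63,0,0,0,0,0,41,63,0,0,0,0,0]'

```text
clock: 28.95
ee_pos: [0.5965, 0.0355, 0.1944]
ee_rot: [-179.9, -0.1, 172.0]
force: [-0.4, -0.3, -0.2]
opening: 0.0331
gripper_force: 30.0
```

>>> move_arm --moves '[0,0,0,0,0,0,0,0,0,0,0,0,0,0,0,0,0,0,0,0,0]'

```text
clock: 29.25
ee_pos: [0.5972, 0.0364, 0.195]
ee_rot: [-180.0, 0.0, 172.0]
force: [-0.4, -0.6, -0.7]
opening: 0.033
gripper_force: 30.0
```

>>> move_arm --moves '[0.7,1.6,-22,0,0,0,0,0.7,1.6,-44,0,0,0,0,0.7,1.6,-44,0,0,0,0,0.7,1.6,-44,0,0,0,0]'

```text
clock: 29.65
ee_pos: [0.5982, 0.0385, 0.1511]
ee_rot: [-180.0, -0.0, 172.1]
force: [0.3, 0.4, -0.4]
opening: 0.0329
gripper_force: 30.0
```

```bash
python3 al.py i1.png
```

```text
[0.59816061 0.03851082 0.15106019] [ 0.27379047  0.39950245 -0.44240191] 0.032948637030733224
0.96 z 0.08834398803403626 cols [298. 298. 326. 326.] rows 207 223
0.81 z 0.1506709061882448 cols [302. 302. 324. 324.] rows 188 200
0.58 z 0.0689833102981646 cols [295. 295. 330. 330.] rows 216 230
```

View pics/i1.png

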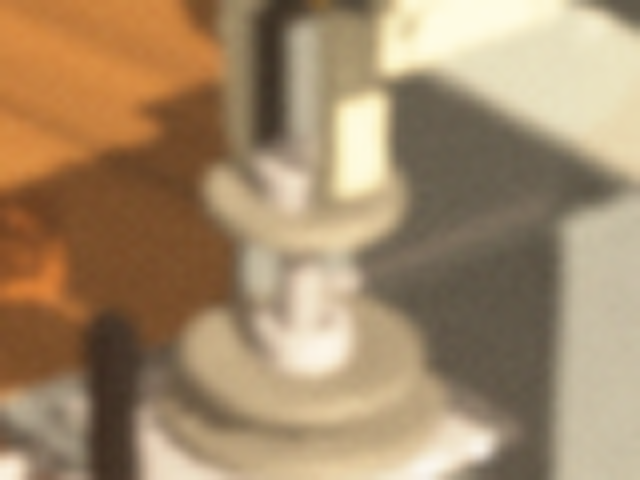

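The held disc spans 202–408 (centre 305), over the post at 303; its width confirms 68 mm. Descending.

>>> move_arm --moves '[0,-0.3,-8,0,0,0,0,0,-0.3,-16,0,0,0,0,0,-0.3,-26,0,0,0,0,0,-0.3,-36,0,0,0,0,0,-0.3,-40,0,0,0,0]'

```text
clock: 30.25
ee_pos: [0.5971, 0.0385, 0.1091]
ee_rot: [-180.0, -0.2, 172.1]
force: [-0.0, -0.4, -0.8]
opening: 0.0332
gripper_force: 30.0
```

>>> move_arm --moves '[0,0,-1.5,0,0,0,0,0,0,-1.5,0,0,0,0,0,0,-1.5,0,0,0,0]'

```text
clock: 30.55
ee_pos: [0.5985, 0.0385, 0.1096]
ee_rot: [180.0, 0.0, 172.1]
force: [-0.8, 0.5, 0.5]
opening: 0.033
gripper_force: 30.0
```

>>> move_arm --moves '[0,0,0,0,0,0,0.5,0,0,0,0,0,0,0.5,0,0,0,0,0,0,0.5,0,0,30,0,0,0,0.5,0,0,75,0,0,0,0.5]'

```text
clock: 31.05
ee_pos: [0.596, 0.0384, 0.1826]
ee_rot: [-179.9, -0.4, 172.1]
force: [0.6, -0.3, 0.9]
opening: 0.0465
gripper_force: 0.0
```

>>> move_arm --moves '[-40,6,20,0,0,0,0.6,-79,11.5,20,0,0,0,0.6,-79,11.5,20,0,0,0,0.6,-79,11.5,20,0,0,0,0.6,-79,11.5,20,0,0,0,0.6]'

```text
clock: 31.55
ee_pos: [0.5204, 0.0499, 0.2046]
ee_rot: [180.0, 0.1, 172.1]
force: [0.5, 0.1, 0.3]
opening: 0.0556
gripper_force: 0.0
```

```bash
python3 fin.py; python3 al.py j1.png; python3 post.py | grep -A3 carriage_grip; python3 - <<'E'
from h import *
a=bot.capture('top');cv2.imwrite('pics/j2.png',cv2.cvtColor(a['image'],cv2.COLOR_RGB2BGR))
b=bot.capture('side');i=cv2.cvtColor(b['image'],cv2.COLOR_RGB2BGR)[160:250,265:385]
cv2.imwrite('pics/j1.png',np.hstack([cv2.resize(i,(400,300),interpolation=cv2.INTER_CUBIC),cv2.cvtColor(a['image'],cv2.COLOR_RGB2BGR)[60:360,140:540]]))
E
```

```text
[0.5204 0.0499 0.2046] [179.9917   0.101  172.0862] 31.55 0.05562494639826103
side 0.72 zmed 0.10803616831319635 z95 0.11898382508115914 ell [0.5969 0.0321] (14.38987922668457, 25.120162963867188) hub [0.5984 0.0319]
side 0.7 zmed 0.08788830033801692 z95 0.09129271134275758 ell [0.5894 0.024 ] (12.675341606140137, 30.07808494567871) hub [nan nan]
side 0.66 zmed 0.06884611917944639 z95 0.07196183148483909 ell [0.5889 0.024 ] (17.024459838867188, 34.54599380493164) hub [nan nan]
side 0.48 zmed 0.0453196982506208 z95 0.062038263785469984 ell [0.6214 0.4706] (26.200244903564453, 31.90856170654297) hub [0.6208 0.4728]
top annulus z 0 0 hub z 0
side annulus z 667 [0.0641 0.0873 0.1097] hub z [0.0878 0.1146 0.1201]
[0.52000096 0.04980056 0.20403573] [ 0.32936384 -0.39734348 -0.20231316] 0.0555858396738135
0.83 z 0.06897064346647691 cols [295. 295. 330. 330.] rows 216 230
0.62 z 0.08814035132362844 cols [298. 298. 326. 326.] rows 211 222
0.5 z 0.10756241133169495 cols [300. 301. 325. 325.] rows 201 215
carriage_grip top 0.21 [187.6, 190.0] [0.5923 0.4493 0.112 ]
carriage_grip side 0.89 [214.4, 287.5] [0.52  0.051 0.112]
   tri [ 0.7211  0.4395 -0.1184] 0.23985395653082364
post_tip side 0.71 [216.5, 291.2] [0.4961 0.0118 0.132 ]
post_foot side 0.9 [220.5, 313.3] [0.6073 0.0392 0.06  ]fin.py:10: RuntimeWarning: Mean of empty slice.
  zm=np.nanmedian(P[:,2]);print(n,round(s['p'],2),'zmed',zm,'z95',np.nanpercentile(P[:,2],95),'ell',at_z(c,el[0][::-1],zm)[:2],el[1],'hub',P[P[:,2]>zm+.006][:,:2].mean(0))
  ret = um.true_divide(
```

View pics/j1.png

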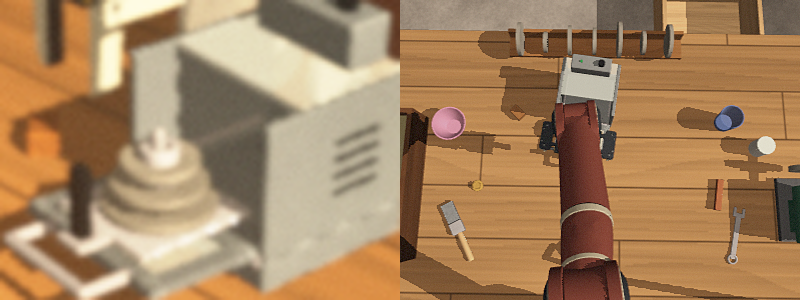

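Left half: the three wheels are stacked on the post at about (158,185) in order, with the tab at (82,200). Right half: no wheels left on the bench. Now I grip the tab and push in.

>>> move_arm --moves '[-1,0,-40,0,0,0,0.6,-1,0,-80,0,0,0,0.6,-1,0,-106,0,0,0,0.6,-1,0,-106,0,0,0,0.4,-1,0,-106,0,0,0,0]' --grip_force 20

```text
clock: 33.05
ee_pos: [0.5185, 0.05, 0.0987]
ee_rot: [-180.0, 0.0, 172.1]
force: [0.3, 0.7, 1.0]
opening: 0.0441
gripper_force: 0.0
```

>>> move_arm --moves '[0,0,0,0,0,0,0,0,0,0,0,0,0,0,0,0,0,0,0,0,0,0,0,0,0,0,0,0]'

```text
clock: 33.45
ee_pos: [0.5187, 0.0497, 0.0993]
ee_rot: [-180.0, 0.1, 172.1]
force: [-0.6, -0.5, 3.9]
opening: 0.0157
gripper_force: 20.0
```

>>> move_arm --moves '[8,-1,0,0,0,0,0,22,-2.9,0,0,0,0,0,38,-5,0,0,0,0,0,54,-7.1,0,0,0,0,0,70,-9.2,0,0,0,0,0]'

```text
clock: 33.95
ee_pos: [0.5885, 0.0407, 0.0994]
ee_rot: [-180.0, -0.0, 172.1]
force: [-2.0, -0.2, 5.0]
opening: 0.0159
gripper_force: 20.0
```

>>> move_arm --moves '[16,-2.1,0,0,0,0,0,32,-4.2,0,0,0,0,0,48,-6.3,0,0,0,0,0,60,-7.9,0,0,0,0,0,66,-8.7,0,0,0,0,0]'

```text
clock: 34.45
ee_pos: [0.6554, 0.0319, 0.0994]
ee_rot: [180.0, 0.1, 172.1]
force: [-0.5, -0.1, 5.2]
opening: 0.0162
gripper_force: 20.0
```

>>> move_arm --moves '[4,-0.5,0,0,0,0,0,6,-0.8,0,0,0,0,0,6,-0.8,0,0,0,0,0]'

```text
clock: 34.75
ee_pos: [0.6576, 0.0316, 0.0994]
ee_rot: [-180.0, -0.3, 172.1]
force: [-7.3, 0.5, 9.0]
opening: 0.0162
gripper_force: 20.0
```

>>> move_arm --moves '[0,0,0,0,0,0,0.5,0,0,0,0,0,0,0.5,0,0,40,0,0,0,0.5,0,0,85,0,0,0,0.5,-30,4,105,0,0,0,0.3]'

```text
clock: 35.25
ee_pos: [0.6349, 0.0344, 0.2069]
ee_rot: [179.9, 0.6, 172.0]
force: [-0.6, 0.0, -0.3]
opening: 0.0412
gripper_force: 0.0
```

>>> move_arm --moves '[-40,5,0,0,0,-1.565,0.25,-80,10,0,0,0,-1.565,0.25,-120,15,0,0,0,-1.565,0.25,-143,18,0,0,0,-1.565,0.25,-143,18,0,0,0,-1.565,0.25]'

```text
clock: 35.75
ee_pos: [0.4835, 0.054, 0.2032]
ee_rot: [-179.9, -0.2, 128.9]
force: [0.6, -0.3, 0.0]
opening: 0.0229
gripper_force: 0.0
```

>>> move_arm --moves '[0,0,0,0,0,-0.815,0.25,0,0,0,0,0,-0.815,0.25,0,0,0,0,0,-0.815,0.25,0,0,0,0,0,-0.815,0.25,0,0,0,0,0,-0.815,0.25]'

```text
clock: 36.25
ee_pos: [0.4872, 0.0534, 0.2031]
ee_rot: [180.0, 0.0, 85.8]
force: [0.3, 1.0, -0.7]
opening: 0.0233
gripper_force: 0.0
```

>>> move_arm --moves '[0,0,0,0,0,-0.065,0.25,0,0,0,0,0,-0.065,0.25,0,0,0,0,0,-0.065,0.25]'

```text
clock: 36.55
ee_pos: [0.4871, 0.0534, 0.2032]
ee_rot: [-180.0, 0.0, 82.5]
force: [-0.1, -0.1, 0.3]
opening: 0.0231
gripper_force: 0.0
```

```bash
python3 fin.py 2>/dev/null; python3 post.py 2>/dev/null| grep -A2 -E 'grip|bar'
```

```text
[0.4871 0.0534 0.2032] [-179.9964    0.0053   82.5344] 36.55 0.023050213377277758
side 0.65 zmed 0.08828296814629455 z95 0.09105045717830094 ell [0.7109 0.0321] (7.350550651550293, 9.415745735168457) hub [nan nan]
side 0.61 zmed 0.06929039433677878 z95 0.07188717039094696 ell [0.7008 0.0286] (6.732051372528076, 11.408641815185547) hub [nan nan]
top annulus z 0 0 hub z 0
side annulus z 0 0 hub z 0
carriage_grip top 0.79 [169.6, 328.2] [0.6562 0.0219 0.112 ]
carriage_grip side 0.59 [199.7, 330.7] [0.6601 0.0226 0.112 ]
   tri [0.6567 0.0212 0.1136] 0.0023346779476195716
post_foot top 0.52 [148.3, 327.7] [0.743  0.0239 0.06  ]
--
door_bar side 0.85 [240.4, 277.0] [0.4884 0.0609 0.04  ]
post pts 65 [[0.5811 0.0676 0.3335]
 [0.5814 0.0651 0.3327]
```

>>> move_arm --moves '[-2.8,0.5,-45,0,0,0,0.25,-2.8,0.5,-90,0,0,0,0.25,-2.8,0.5,-125,0,0,0,0.25,-2.8,0.5,-125,0,0,0,0.25,-2.8,0.5,-125,0,0,0,0.25]' --grip_force 25

```text
clock: 37.85
ee_pos: [0.4847, 0.0536, 0.0787]
ee_rot: [-180.0, 0.0, 82.4]
force: [-0.2, -0.0, 1.0]
opening: 0.0231
gripper_force: 0.0
```

>>> move_arm --moves '[0,0,-15,0,0,0,0.25,0,0,-35,0,0,0,0.25,0,0,-55,0,0,0,0.25,0,0,-58,0,0,0,0.1,0,0,-58,0,0,0,0]'

```text
clock: 38.35
ee_pos: [0.4844, 0.054, 0.0215]
ee_rot: [-180.0, -0.0, 82.4]
force: [-5.3, 1.4, -1.4]
opening: 0.0117
gripper_force: 4.4
```

>>> move_arm --moves '[0,0,0,0,0,0,0,0,0,0,0,0,0,0]'

```text
clock: 38.55
ee_pos: [0.4844, 0.054, 0.0214]
ee_rot: [180.0, -0.0, 82.5]
force: [-2.1, 0.1, 0.5]
opening: 0.0112
gripper_force: 25.0
```

>>> move_arm --moves '[0.8,-0.1,16.2,0,0,0,0,4,-0.5,34.9,0,0,0,0,9.2,-1.2,53,0,0,0,0,16.7,-2.2,70.4,0,0,0,0,26.3,-3.5,86.7,0,0,0,0]'

```text
clock: 39.05
ee_pos: [0.5122, 0.0503, 0.108]
ee_rot: [179.8, 0.0, 82.4]
force: [4.9, 0.3, -12.0]
opening: 0.0112
gripper_force: 25.0
```

>>> move_arm --moves '[11.4,-1.5,15,0,0,0,0,24.6,-3.2,28.5,0,0,0,0,39.2,-5.2,40.3,0,0,0,0,55.2,-7.3,50.2,0,0,0,0,72.3,-9.5,58,0,0,0,0]'

```text
clock: 39.55
ee_pos: [0.5788, 0.0417, 0.1651]
ee_rot: [-179.4, -0.0, 82.5]
force: [-6.5, 0.3, 1.0]
opening: 0.0112
gripper_force: 25.0
```

>>> move_arm --moves '[17.8,-2.3,5.7,0,0,0,0,36.3,-4.8,9.1,0,0,0,0,49.6,-6.5,10.2,0,0,0,0,55,-7.2,10.3,0,0,0,0,57,-7.5,10.3,0,0,0,0]'

```text
clock: 40.05
ee_pos: [0.6379, 0.0335, 0.1769]
ee_rot: [-179.7, -0.0, 82.4]
force: [-9.5, 0.9, 9.6]
opening: 0.0109
gripper_force: 25.0
```

>>> move_arm --moves '[3,-0.4,0,0,0,0,0,3,-0.4,0,0,0,0,0,3,-0.4,0,0,0,0,0]'

```text
clock: 40.35
ee_pos: [0.6379, 0.0335, 0.1769]
ee_rot: [-179.4, -0.1, 82.4]
force: [-11.1, 1.1, 12.8]
opening: 0.0112
gripper_force: 25.0
```

>>> move_arm --moves '[0,0,0,0,0,0,0.4,0,0,0,0,0,0,0.4,-3,0,0,0,0,0,0.4,-3,0,40,0,0,0,0.4,-3,0,85,0,0,0,0.4]'

```text
clock: 40.85
ee_pos: [0.6392, 0.0331, 0.2596]
ee_rot: [-179.8, 0.1, 82.4]
force: [1.1, -0.7, -0.8]
opening: 0.0367
gripper_force: 0.0
```

>>> move_arm --moves '[-40,30,20,0,0,0,0.4,-80,70,20,0,0,0,0.4,-110,115,20,0,0,0,0.4,-130,160,20,0,0,0,0.4,-130,160,20,0,0,0,0.4]'

```text
clock: 41.35
ee_pos: [0.5071, 0.2002, 0.2804]
ee_rot: [-179.9, -0.3, 83.0]
force: [-0.0, 0.2, 0.1]
opening: 0.0367
gripper_force: 0.0
```

```bash
python3 dry.py; python3 - <<'E'
from h import *
print(bot.get_state()['force'],bot.get_state()['ee_pos'])
a=bot.capture('top');b=bot.capture('side')
i=cv2.cvtColor(b['image'],cv2.COLOR_RGB2BGR)[145:250,280:400];j=cv2.cvtColor(a['image'],cv2.COLOR_RGB2BGR)[105:210,270:390]
r=lambda i:cv2.resize(i,(400,350),interpolation=cv2.INTER_CUBIC)
cv2.imwrite('pics/k1.png',np.hstack([r(i),r(j)]))
E
```

```text
top yaw -7.5 width 0.17833533865212253 origin [0.6358 0.0339]
  bar 427 [0.6007 0.1164 0.3256] 0.6161509621273347 111.69036167970455 -0.13918891782504908 0.07412018371203662 mid [0.6127 0.0862]
side yaw -8.0 width 0.17982212375397424 origin [0.6399 0.0318]
  bar 469 [0.5998 0.1122 0.3309] 0.6229935249936073 111.33413718605772 -0.13986948462938653 0.0821644991232272 mid [0.6103 0.0854]
door_bar top 0.95 [166.6, 323.5] [0.6438 0.0366 0.19  ]
door_bar side 0.73 [171.0, 323.6] [0.6621 0.0531 0.19  ]
carriage_grip top 0.62 [171.6, 326.1] [0.6496 0.0284 0.112 ]
hinge top 0.84 [180.8, 322.9] [0.6373 0.0382 0.04  ]
hinge side 0.66 [223.0, 325.9] [0.6463 0.0266 0.04  ]
tab 44 [0.6361 0.0301 0.1161] [0.6314 0.0002 0.1003] [0.6644 0.0599 0.1399]
[-0.00057113  0.25801614  0.25088212] [0.51062338 0.19145306 0.2802964 ]
```

View pics/k1.png

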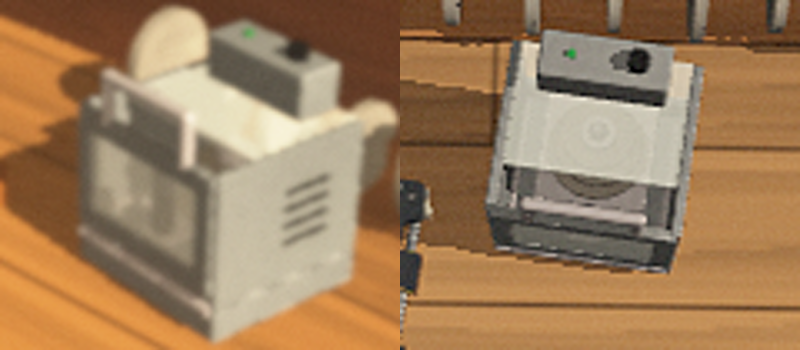

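The door is shut flush (bar (102,75)–(190,125) in the left half), and the stack shows under the roof at (598,140). The arm is clear, so I hand in.

```bash
python3 -c "
from rig import bot
print(bot.job_done())"
```

```text
the job is handed in; nothing more can be done
None
```

I handed the job in with all three wheels present (100, 84 and 68 mm) stacked on the post in order, the carriage pushed back in and the door shut; no verdict came back. One finger landed on wheel2's hub during its first pick (61 N at the wrist, against the 40 N pressing and 120 N wrist limits), but the wheel stayed flat and barely moved.

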